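# Index and seat the turntable plate of a board holder

## Robot

A 7-joint arm with a two-finger parallel gripper is mounted at the origin on the work surface. World frame = base frame: x ahead of the robot, y to its left, z up, the work surface at z = 0. Lengths are in m, angles in rad, forces in N, time in s.
With the tool pointing down it reaches from about 0.4 to 0.9 m from the base axis. Payload 5.5 kg.
Tool frame: the origin (TCP) lies midway between the tips of the shut fingers; the grasp point (between the pads) lies 19 mm behind it (manip.grip_depth is the distance from the TCP to the grasp point, in m); z points along the fingers, x is the direction in which the jaws open and shut, and the axes are right-handed (so a half turn about z gives the same grasp; the last joint's range is limited). The gripper opens to 92 mm and grips with 3 to 60 N. Pads are 19 mm wide; open, the fingers measure 130 mm over their backs; the gripper's body (75 mm by 190 mm) begins 47 mm behind the grasp point.
Start: joints at [-0.867, 0.501, -0.427, 1.55, 0.221, 1.138, -0.21], TCP at [0.277, 0.588, 0.227] pointing down, gripper open.
Joint ranges: [-2.88, 2.88], [-0.31, 2.03], [-1.54, 1.56], [0.2, 2.42], [-1.41, 4.55], [0.19, 2.02], [-2.57, 2.57]. Speed limits (rad/s): [2.57, 2.57, 3.14, 3.14, 3.14, 3.14, 3.14].

## Interface

Orientations are given as a unit quaternion [x, y, z, w].
In Python, from bench import manip, effector, viewer gives the robot as it stands. Calls block until the motion is done:
- manip.move_pose(position, orientation): joint-space move of the TCP to a pose.
- manip.servo_line(position, ori=None, vel=0.15): straight line of the TCP; ori=None keeps the orientation; vel is the mean speed in m/s.
- manip.movej(angles): joint-space move.
- effector.open_jaws() and effector.close(f_grip=None): open the fingers fully, or close them until they stop; f_grip is the grip in N (None keeps the last).
- manip.sleep(seconds).
- manip.solve_ik(position, orientation): joint angles nearest the present ones, or None.
- viewer.get_image(name): name is "scene" or "top"; returns the picture (420x560x3 uint8, red, green, blue); there is no depth.
- viewer.get_calibration(name): a dict with "vfov" (degrees; the focal length in pixels is half the picture's height over the tangent of half this angle, whatever the lens; pixels are square), "cx", "cy" (the principal point, pixels), "eye" and "attitude" of the camera in the world. Camera axes: x right, y down, z forward; pixel columns grow to the right and rows downward; lengths in m; the calibration is good to about 2 mm. A picture is of the moment at which its call begins. get_calibration takes no time and is no camera call.
A pose or a line that the arm cannot do raises manip.PlanningError and nothing moves.
- manip.hand_in(): hands the job in, once; it reports no verdict.
Readings, each from a call of its own:
- manip.current_clock(): time.
- manip.current_q(): joint angles.
- manip.current_joint_velocities(): joint speeds.
- manip.current_tau(): joint torques, N m.
- manip.current_tool_pos(): TCP position.
- manip.current_tcp_rot(): TCP orientation.
- manip.current_force(): force on the tool from outside, world axes, zero at the start.
- manip.current_wrist_torque(): the same for the moment, N m.
- manip.current_finger_gap(): finger opening in m.
Only numpy, scipy, OpenCV 4.12 (cv2) and the standard library are available. Lean on these libraries where they do the work, as an engineer would, in place of code of your own. Each camera call takes 0.05 s, during which the arm holds its last target.

## Task

Make the rotating board holder ready for work: with a fingertip push the yellow stud round until the notch in the aluminium plate's rim stands over the brass pin beside the red block, then press the middle of the plate down until it is fully home over the pin, and leave it there. Only touch and push: do not grip the stud, do not lift the plate, and leave everything else on the bench where it is.

Things in the scene. Friction and masses are not known exactly. Their poses are not given: they have to be found in the camera images.
- nest: fixed black base of the board holder, 172 mm diameter, 10 mm high, with a dark steel step (132 mm diameter, top 17 mm above the bench) where the plate finally lies. Origin: centre of the underside, on the bench; z up, x from the centre towards pin and red block. The red block (12 x 22 mm, 34 mm high) stands outside the plate's rim, 74 to 86 mm from the centre, and shows where the pin is
- pin (a point): tip of the upright brass pin of the base, 60 mm from the base's centre along its x axis, 24 mm above the bench; pin 8 mm in diameter, its tip tapered to 3 mm. Hidden under the plate until the notch is over it
- plate: loose level aluminium disc, 140 mm diameter, 8 mm thick, 0.2 to 0.36 kg, centred on the base by a hidden spigot, turns endlessly either way. Origin: centre of its underside, 26 mm above the bench at the start, 17 mm when seated; z up, x towards the notch. A green circuit board (56 x 26 mm with clips, 6 mm high) is fixed on it, centred 42 mm from the centre along -y
- collar (a joint): hidden friction collar that carries the plate: 0 at the start (plate up, 2 mm clear of the pin), grows to 0.009 m as the plate is pressed home. It does not drop by itself even with the notch over the pin; a press of 5 to 12 N moves it and it stays where it is left. Pressed with the notch elsewhere, the plate catches on the pin after 2 mm and ends up tipped about 3 degrees, not seated
- notch (a point): point in the notch of the plate's rim that must come over the pin: 60 mm from the plate's centre along its x axis, at the level of its underside. The notch is a slot through the plate, 11 mm wide, open at the rim, from 52 to 70 mm from the centre; the tapered pin finds it if it is within about 3 mm sideways
- pad (a point): centre of the top of the black rubber press pad in the middle of the plate: 40 mm diameter, 3 mm above the plate's top, 11 mm above its underside. Here the plate is pressed down
- stud: yellow upright stud fixed on the plate, 14 mm diameter, 22 mm high; 1 to 3 N against its side turns the plate, which stops when the push stops. Origin: centre of its foot on the plate's top, 48 mm from the plate's centre along the plate's y axis (90 degrees counter-clockwise from the notch, seen from above). The plate is bare for 35 mm on either side of it
- spool: solder spool with red flanges, standing, 54 mm diameter, 46 mm high, origin at the centre of its underside; a bystander beside the holder, leave alone
- flux_jar: small amber jar with white cap, 44 mm diameter, 45 mm high, origin at the centre of its underside; a bystander beside the holder, leave alone
- parts_tray: black component tray 60 x 80 x 20 mm, origin at the centre of its underside; a bystander beside the holder, leave alone
- tweezers: steel tweezers lying along their x axis, about 155 mm long, 11 mm wide, 5 mm high, origin on the underside 60 mm from the blue end; a bystander beside the holder, leave alone
- driver: screwdriver with yellow handle lying on the left, 170 mm long along its x axis; a bystander, leave alone
- brush: small brush with black handle lying on the right, 160 mm long along its x axis; a bystander, leave alone
- syringe: white syringe with green tip lying far left, about 140 mm long along its x axis, 24 mm high at most; a bystander, leave alone
Not all that is in view belongs to the job. What is shaped like the plate but brown or purple is not meant. There is more than one size of the nest; the one meant has the size given above.

How it is judged:
At the end, for the whole second after the job is handed in: The plate lies seated on the base: its underside 15 to 19 mm above the base's underside (17 mm when home), level within 0.04 rad, at rest, its notch within 4 mm of the pin; every bystander is within 20 mm of where it started (horizontal distance between notch and pin below 0.004 m and z of plate in the frame of nest between 0.015 and 0.019 m and angle between plate's own z axis and vertical below 0.04 rad and linear speed of plate below 0.02 m/s and distance of each of spool, flux_jar, parts_tray, tweezers, driver, brush, syringe from where it was at the start of the episode below 0.02 m); the robot touches nothing.
It fails at once if the plate is lifted more than 5 mm above where it started (z of plate in the frame of nest above 0.031 m).
It fails at once if the plate is tipped by more than 0.12 rad (angle between plate's own z axis and vertical above 0.12 rad).
It fails at once if the stud is gripped or forced (more than 30 N on it) (contact force between the fingers and stud above 30 N).
It fails at once if a bystander is moved by more than 20 mm or lifted (distance of any of spool, flux_jar, parts_tray, tweezers, driver, brush, syringe from where it was at the start of the episode above 0.02 m).
It also fails if it takes over 72 s, if anything falls off the work surface, if the arm or the gripper's body presses on something with over 40 N, if the wrist force passes 120 N, or if a joint passes its speed limit or range.

## Working session

There is one attempt and no reset: what is moved stays moved. The work goes in short steps, each a Python script; the robot and the scene stay as the last script left them, time stands still between calls to the robot, and variables do not carry over. Pictures are saved under pics/ and viewed, and the job is handed in when it is done.

```bash
mkdir -p pics; ls; python3 - <<'E'
from bench import manip, effector, viewer
import cv2
for n in ("scene","top"):
    im=viewer.get_image(n); cv2.imwrite(f"pics/{n}0.png",im[:,:,::-1]); print(n,viewer.get_calibration(n))
print(manip.current_clock(),manip.current_tcp_rot(),manip.current_finger_gap())
E
```

```text
pics
scene {'vfov': 54.657746335041935, 'cx': 278.0040266950818, 'cy': 207.90651157356342, 'eye': array([1.45795345, 0.23612003, 0.72919681]), 'attitude': array([ 0.56060671,  0.69529631, -0.35865539, -0.27138435])}
top {'vfov': 43.91697778469492, 'cx': 274.255613761493, 'cy': 204.42939511294372, 'eye': array([0.30651256, 0.01144943, 1.43742124]), 'attitude': array([-0.69656664,  0.71079697, -0.06829408,  0.06998936])}
0.1 [ 8.44597366e-01  5.35401276e-01 -7.47567550e-04  4.51978374e-04] 0.09177554611570733
```

View pics/scene0.png

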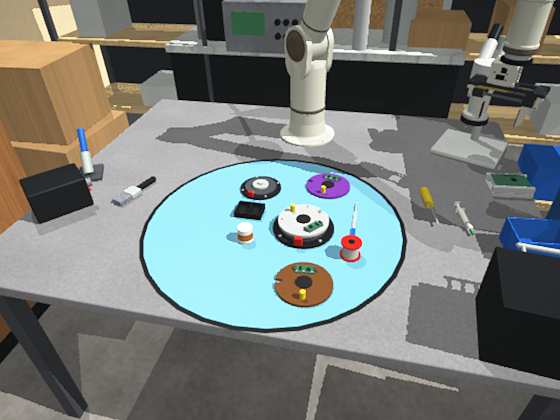

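View pics/top0.png

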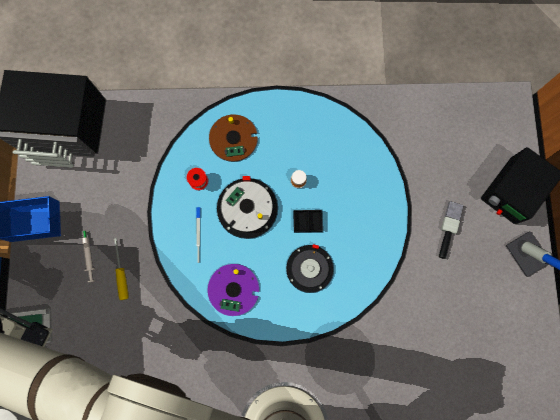

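The candidates in the top view are:
- Aluminium plate on the big black base at (247,207), with its stud at (261,216) and red block at (247,178).
- Brown disc at (234,137), a decoy.
- Purple disc at (234,290), a decoy.
- Smaller base with no plate at (310,268), a decoy.

I choose the aluminium one. Next I'll check it in a close crop and measure.

```bash
cat > h.py <<'E'
import numpy as np, cv2
from scipy.spatial.transform import Rotation as R
from bench import manip, effector, viewer
def cal(n):
    c=viewer.get_calibration(n); f=210/np.tan(np.radians(c['vfov']/2)); return c,f
def ray(n,u,v,z):
    c,f=cal(n); d=R.from_quat(c['attitude']).apply([(u-c['cx'])/f,(v-c['cy'])/f,1.]); e=c['eye']
    return e+d*(z-e[2])/d[2]
def proj(n,p):
    c,f=cal(n); q=R.from_quat(c['attitude']).inv().apply(np.asarray(p)-c['eye']); return np.array([c['cx']+f*q[0]/q[2],c['cy']+f*q[1]/q[2]])
def grab(n,name):
    im=viewer.get_image(n); cv2.imwrite(f'pics/{name}.png',im[:,:,::-1]); return im
def crop(im,u,v,w,h,s,name):
    c=im[int(v-h):int(v+h),int(u-w):int(u+w)]
    cv2.imwrite(f'pics/{name}.png',cv2.resize(c[:,:,::-1],None,fx=s,fy=s,interpolation=cv2.INTER_CUBIC))
def blobs(mask,amin=4):
    n,l,st,ce=cv2.connectedComponentsWithStats(mask.astype(np.uint8),connectivity=8)
    return [(st[i,4],ce[i].round(2),st[i,:4]) for i in range(1,n) if st[i,4]>=amin]
def masks(im,roi):
    u,v,w,h=roi
    m=np.zeros(im.shape[:2],bool); m[v-h:v+h,u-w:u+w]=1
    hsv=cv2.cvtColor(im,cv2.COLOR_RGB2HSV); H,S,V=[hsv[...,i].astype(int) for i in range(3)]
    return dict(yellow=m&(H>18)&(H<35)&(S>120)&(V>110), red=m&((H<8)|(H>172))&(S>150)&(V>90),
      alu=m&(S<60)&(V>140), dark=m&(V<80)&(S<120), green=m&(H>40)&(H<85)&(S>70))
E
python3 - <<'E'
from h import *
for n,roi in (('top',(247,207,36,36)),('scene',(303,225,38,28))):
    im=cv2.imread(f'pics/{n}0.png')[:,:,::-1].copy()
    u,v,w,h=roi; crop(im,u,v,w,h,8,n+'0c')
    for k,m in masks(im,roi).items(): print(n,k,blobs(m,5))
E
```

```text
top yellow [(np.int32(20), array([259.75, 215.25]), array([258, 213,   5,   5], dtype=int32))]
top red [(np.int32(31), array([246.13, 177.61]), array([242, 176,   9,   4], dtype=int32))]
top alu [(np.int32(1497), array([247.41, 206.5 ]), array([222, 182,  50,  49], dtype=int32))]
top dark [(np.int32(771), array([248.07, 214.28]), array([217, 179,  61,  59], dtype=int32)), (np.int32(8), array([240.62, 189.38]), array([239, 188,   4,   4], dtype=int32)), (np.int32(13), array([236.62, 194.08]), array([235, 192,   4,   5], dtype=int32)), (np.int32(11), array([231.45, 198.82]), array([230, 197,   4,   4], dtype=int32)), (np.int32(161), array([246.53, 205.53]), array([240, 199,  14,  14], dtype=int32)), (np.int32(9), array([229.  , 202.89]), array([227, 201,   5,   4], dtype=int32))]
top green [(np.int32(140), array([234.65, 196.  ]), array([226, 187,  18,  19], dtype=int32))]
scene yellow [(np.int32(30), array([292.4, 207.5]), array([291, 204,   4,   8], dtype=int32))]
scene red [(np.int32(84), array([297.89, 240.86]), array([293, 236,  10,  11], dtype=int32))]
scene alu [(np.int32(1104), array([302.7 , 219.89]), array([278, 203,  51,  35], dtype=int32)), (np.int32(7), array([320.  , 240.29]), array([319, 239,   3,   3], dtype=int32))]
scene dark [(np.int32(90), array([303. , 218.5]), array([297, 215,  13,   8], dtype=int32)), (np.int32(245), array([282.46, 235.01]), array([273, 218,  26,  30], dtype=int32)), (np.int32(306), array([318.77, 237.99]), array([300, 221,  34,  28], dtype=int32)), (np.int32(6), array([310.5 , 226.33]), array([309, 226,   4,   2], dtype=int32)), (np.int32(6), array([305.17, 229.33]), array([304, 228,   4,   3], dtype=int32))]
scene green [(np.int32(88), array([314.03, 225.88]), array([307, 221,  16,  11], dtype=int32))]
```

View pics/top0c.png

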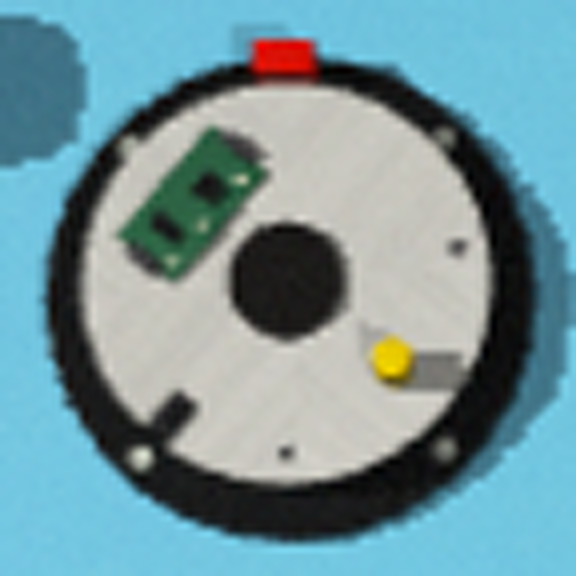

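View pics/scene0c.png

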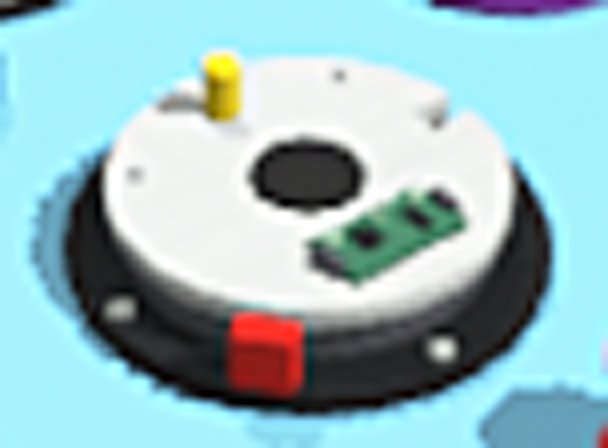

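```bash
python3 - <<'E'
from h import *
def p(l,x): print(l,np.round(x,4))
pad=ray('top',246.53,205.53,.037); p('pad top',pad)
p('pad scene',ray('scene',303,218.5,.037))
s=ray('top',259.75,215.25,.056); p('stud',s)
rb=ray('top',246.13,177.61,.034); p('red',rb)
g=ray('top',234.65,196,.040); p('green',g)
p('green sc',ray('scene',314.03,225.88,.039))
a=lambda q: np.degrees(np.arctan2(q[1]-pad[1],q[0]-pad[0]))
for l,q in (('stud',s),('red',rb),('green',g)): print(l,a(q),np.hypot(*(q-pad)[:2]))
# plate outline
im=cv2.imread('pics/top0.png')[:,:,::-1].copy()
d=masks(im,(247,207,36,36))
m=(d['alu']|d['yellow']|d['green']).astype(np.uint8)
c=max(cv2.findContours(m,0,1)[0],key=cv2.contourArea); h=cv2.convexHull(c)
print(cv2.minEnclosingCircle(h),cv2.fitEllipse(h)); e=cv2.fitEllipse(h); p('plate ctr',ray('top',*e[0],.034))
for n,pt in (('spool',(196,177)),('jar',(299,177)),('tray',(308,221)),('twz',(199,235)),):p(n,ray('top',*pt,.03))
E
```

```text
pad top [0.5829 0.0881 0.037 ]
pad scene [0.5863 0.0887 0.037 ]
stud [0.5517 0.0517 0.056 ]
red [0.6625 0.0886 0.034 ]
green [0.6096 0.1203 0.04  ]
green sc [0.6147 0.1238 0.039 ]
stud -130.5725449122772 0.04791156390984148
red 0.38108246678340046 0.07960202212910439
green 50.28870956083211 0.0418523637788753
((245.5801544189453, 206.45037841796875), 26.18480110168457) ((246.36697387695312, 205.87147521972656), (49.7773551940918, 50.63581848144531), 110.32167053222656)
plate ctr [0.5825 0.0887 0.034 ]
spool [0.6682 0.2285 0.03  ]
jar [ 0.6622 -0.0583  0.03  ]
tray [ 0.5377 -0.0794  0.03  ]
twz [0.5051 0.2187 0.03  ]
```

The crop confirms the choice: bright aluminium disc, black pad, green board and yellow stud, with a notch at crop (175,415), lower left. The sizes agree: stud radius 47.9 mm, red block 79.6 mm, board 41.9 mm. The stud is at about -130.6° and must reach about +90.4°, so I'll turn it clockwise by about 139°.

Next I'll check that the whole arc is reachable.

```bash
cat >> h.py <<'E'
C=np.array([.5835,.0884])
def pose(th,d,z,flip=0,r=.048):
    """finger at distance d counter-clockwise (tangentially) of stud at angle th (deg)"""
    t=np.radians(th); er=np.array([np.cos(t),np.sin(t)]); et=np.array([-er[1],er[0]])
    p=C+r*er+d*et; x=np.array([*er,0])*(-1 if flip else 1); zz=np.array([0,0,-1.]); y=np.cross(zz,x)
    return np.array([*p,z]), R.from_matrix(np.c_[x,y,zz]).as_quat()
E
python3 - <<'E'
from h import *
for fl in (0,1):
    print(fl)
    for th in range(-130,-271,-20):
        q=manip.solve_ik(*pose(th,.018,.043,fl)); print(th,None if q is None else np.round(q,2))
E
```

```text
0
-130 [-0.78  0.78  0.9   1.92 -0.81  0.86 -1.71]
-150 [-0.93  0.91  1.13  1.96 -1.02  0.99 -1.91]
-170 [-1.05  1.13  1.35  1.98 -1.23  1.21 -2.15]
-190 [ 0.26  0.61 -0.58  1.95  0.49  0.73  2.36]
-210 [ 0.18  0.59 -0.51  1.95  0.43  0.71  2.02]
-230 [ 0.1   0.59 -0.46  1.93  0.39  0.71  1.69]
-250 [ 0.02  0.6  -0.38  1.89  0.32  0.71  1.37]
-270 [-0.02  0.61 -0.34  1.85  0.29  0.73  1.05]
1
-130 [ 0.    0.57 -0.15  1.89  0.13  0.69  0.64]
-150 [-0.06  0.55 -0.1   1.93  0.08  0.67  0.31]
-170 [-0.12  0.54 -0.05  1.96  0.04  0.65 -0.03]
-190 [-0.19  0.53 -0.01  1.97  0.01  0.64 -0.38]
-210 [-0.26  0.53  0.04  1.96 -0.03  0.65 -0.72]
-230 [-0.33  0.55  0.09  1.94 -0.07  0.66 -1.07]
-250 [-0.38  0.57  0.13  1.91 -0.12  0.68 -1.4 ]
-270 [-0.43  0.59  0.19  1.87 -0.17  0.7  -1.72]
```

```bash
python3 - <<'E'
from h import *
effector.close()
manip.move_pose(*pose(-130.5,.024,.15,1)); print(manip.current_clock(),manip.current_finger_gap())
p,q=pose(-130.5,.024,.043,1); manip.servo_line(p,q,vel=.12)
f0=np.array(manip.current_force()); print(f0,manip.current_clock())
grab('scene','scene1')
for d in np.arange(.022,.010,-.001):
    p,q=pose(-130.5,d,.043,1); manip.servo_line(p,q,vel=.02)
    f=np.array(manip.current_force())-f0; print(round(d,4),f.round(2))
    if np.hypot(*f[:2])>.5: break
print(manip.current_clock(),manip.current_tool_pos(),p)
im=grab('scene','scene2'); crop(im,303,205,45,40,8,'scene2c')
E
```

```text
3.7917 0.0005500779820180542
[ 0.2098831  -0.06301347  0.94751214] 4.8333
0.022 [-0.24  0.6  -0.6 ]
5.1333 [0.56928373 0.03780611 0.04355668] [0.56905542 0.03761266 0.043     ]
```

View pics/scene2c.png

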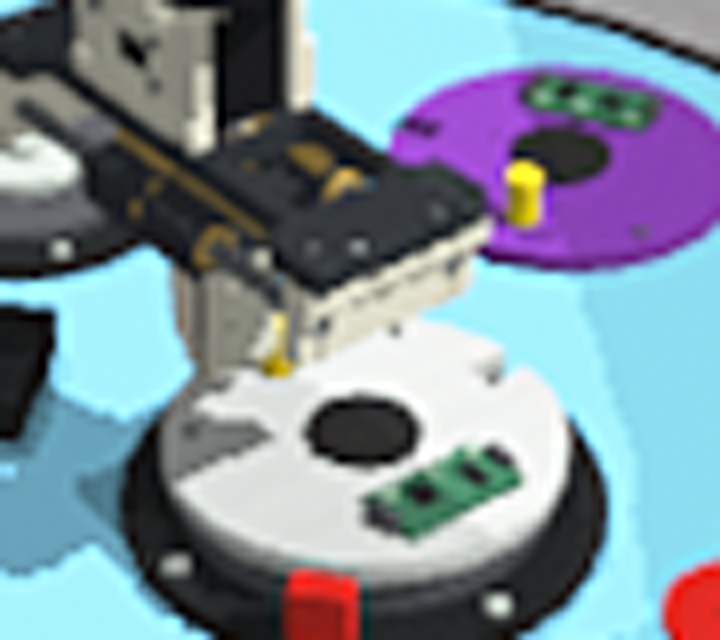

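The finger is beside the stud, which shows at crop (280,350). The force noise is about 0.6 N, so I'll project the force onto the push direction and go on.

```bash
cat >> h.py <<'E'
def tforce(th,n=3):
    t=np.radians(th); f=np.mean([manip.current_force() for _ in range(1) ],axis=0); return f[0]*-np.sin(t)+f[1]*np.cos(t), f
E
python3 - <<'E'
from h import *
for d in np.arange(.021,.011,-.001):
    p,q=pose(-130.5,d,.043,1); manip.servo_line(p,q,vel=.02)
    a,f=tforce(-130.5); print(round(d,4),round(a,2),f.round(2),manip.current_tool_pos().round(4))
    if a>1: break
print(manip.current_clock())
im=grab('scene','scene3'); crop(im,303,205,45,40,8,'scene3c')
im=grab('top','top3'); crop(im,247,207,36,36,8,'top3c')
E
```

```text
0.021 0.19 [ 0.01 -0.29  0.31] [0.5683 0.0384 0.043 ]
0.02 -0.26 [0.39 0.86 0.19] [0.5674 0.039  0.0429]
0.019 0.88 [ 0.92 -0.27 -0.03] [0.5667 0.0396 0.043 ]
0.018 0.2 [ 0.29  0.02 -0.05] [0.566  0.0402 0.043 ]
0.017 0.61 [ 0.26 -0.64 -0.32] [0.5652 0.0408 0.043 ]
0.016 0.11 [-0.14 -0.33 -0.89] [0.5645 0.0415 0.043 ]
0.015 0.12 [-0.44 -0.7  -0.07] [0.5637 0.0422 0.043 ]
0.014 0.1 [-0.4  -0.62 -0.53] [0.5629 0.0429 0.043 ]
0.013 0.38 [0.6  0.11 0.21] [0.5622 0.0435 0.043 ]
0.012 0.68 [ 0.18 -0.84  0.63] [0.5614 0.0442 0.043 ]
0.011 0.31 [ 0.68  0.31 -0.37] [0.5606 0.0449 0.043 ]
7.9333
```

View pics/scene3c.png

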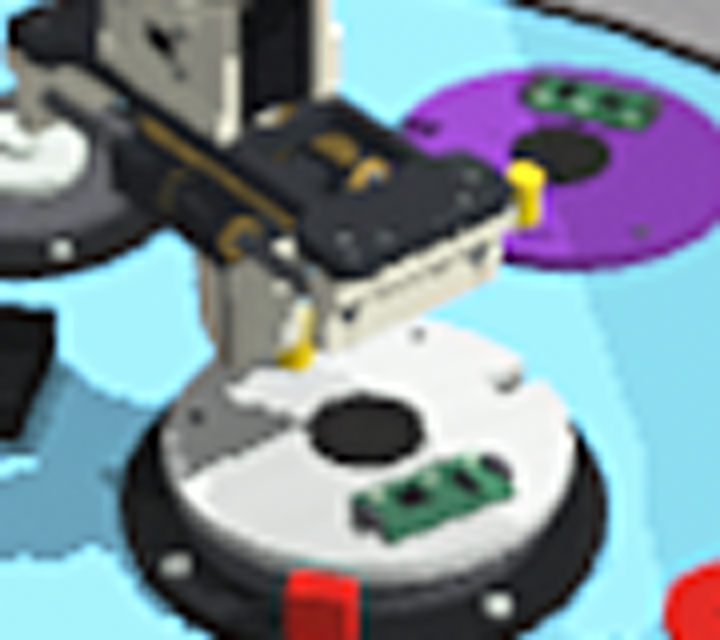

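View pics/top3c.png

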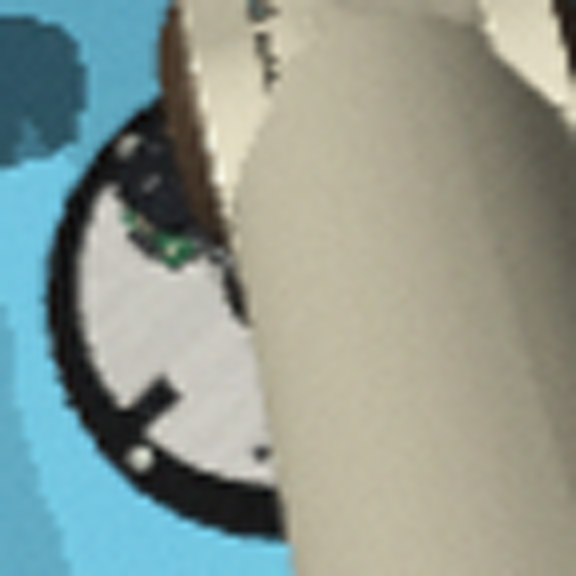

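The plate turns with the finger: the notch moved from crop (175,415) to (155,395), and contact is at a standoff of about 17.5 mm. Now I'll sweep the arc and stop about 8° short.

```bash
python3 - <<'E'
from h import *
ths=np.append(np.arange(-142,-260,-10),-261)
for th in ths:
    p,q=pose(th,.0175,.043,1); manip.servo_line(p,q,vel=.04)
    a,f=tforce(th); print(round(th),f.round(1),end=' ')
print(manip.current_clock())
p,q=pose(-261,.026,.043,1); manip.servo_line(p,q,vel=.06)
p[2]=.12; manip.servo_line(p,q,vel=.15)
im=grab('scene','scene4'); crop(im,303,215,45,37,8,'scene4c')
p[1]+=.15; p[0]-=.12; p[2]=.2; manip.move_pose(p,q)
print(manip.current_clock())
im=grab('top','top4'); crop(im,247,207,36,36,8,'top4c')
E
```

```text
-142 [-1.  -0.4  0.2] -152 [ 0.3  0.5 -0.4] -162 [-0.2 -0.8 -0.1] -172 [-1.3  0.7  0.5] -182 [-0.4  0.5  0.7] -192 [ 0.1  0.6 -0.1] -202 [-0.4 -0.2  0.5] -212 [ 0.5  0.3 -0.8] -222 [-0.2 -0.7 -0. ] -232 [-0.1 -1.2 -0.3] -242 [-0.5  0.5 -0.9] -252 [ 0.1  0.1 -0.3] -261 [ 0.5 -0.7 -0.5] 12.8583
14.7083
```

View pics/scene4c.png

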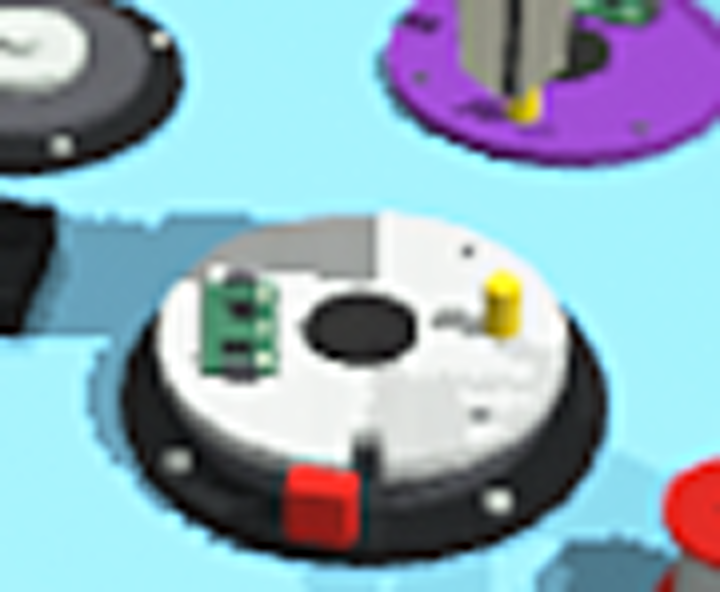

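View pics/top4c.png

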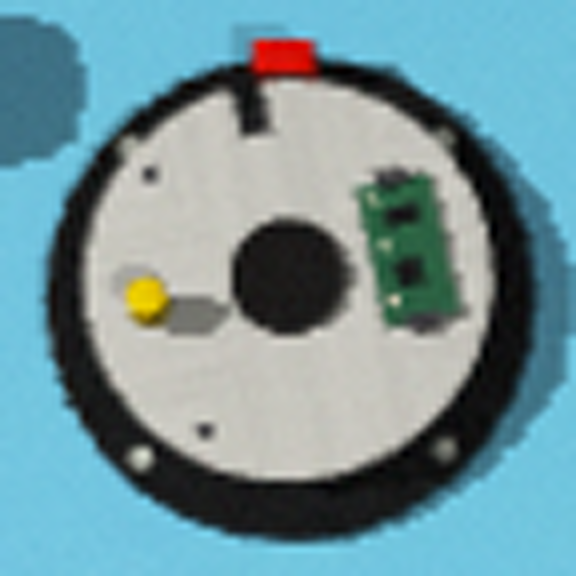

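The top view is clear: notch at crop (250,105), slightly left of the red block, and stud at (147,298). Now I'll measure what rotation is left.

```bash
cat >> h.py <<'E'
def measure(im,off=(247,207,36,36)):
    d=masks(im,off); o={}
    y=max(blobs(d['yellow']),key=lambda b:b[0])[1]; r=max(blobs(d['red']),key=lambda b:b[0])[1]; g=max(blobs(d['green']),key=lambda b:b[0])[1]
    pd=[b for b in blobs(d['dark'],100) if b[2][2]<20][0][1]
    pad=ray('top',*pd,.037)
    gray=cv2.cvtColor(im,cv2.COLOR_RGB2GRAY).astype(float)
    ang=lambda q:(np.degrees(np.arctan2(q[1]-pad[1],q[0]-pad[0])),1000*np.hypot(*(q-pad)[:2]))
    o['pad']=pad.round(4); o['stud']=ang(ray('top',*y,.056)); o['red']=ang(ray('top',*r,.034)); o['green']=ang(ray('top',*g,.040))
    # notch: darkness centroid along arcs at several radii on plate top
    for rr in (.054,.057,.060,.063,.066):
        aa=np.radians(np.arange(-25,40,.25)); pts=np.array([proj('top',[pad[0]+rr*np.cos(a),pad[1]+rr*np.sin(a),.034]) for a in aa],np.float32)
        v=cv2.remap(gray.astype(np.float32),pts[:,0].copy()[None],pts[:,1].copy()[None],cv2.INTER_LINEAR)[0]
        w=np.clip(np.median(v)-v-25,0,None); o['notch%g'%(rr*1e3)]=(np.degrees((w*aa).sum()/max(w.sum(),1e-9)),w.max())
    return o
E
python3 - <<'E'
from h import *
im=cv2.imread('pics/top4.png')[:,:,::-1].copy()
for k,v in measure(im).items(): print(k,np.round(v,4))
# base screws
def sc(u,v):return ray('top',247-36+u/8-.5+.06,207-36+v/8-.5+.06,.011)
S=np.array([sc(130,145),sc(445,135),sc(445,450),sc(140,458)]);print(S.round(4),S.mean(0))
for a,b in ((0,2),(1,3)):
    d=S[a]-S[b];print(np.degrees(np.arctan2(d[1],d[0])),np.hypot(d[0],d[1]))
E
```

```text
pad [0.5838 0.088  0.037 ]
stud [102.3052  48.143 ]
red [ 0.2324 78.4178]
green [-78.6085  42.6688]
notch54 [ 12.0456 111.373 ]
notch57 [ 11.7216 137.2871]
notch60 [ 11.5985 135.0234]
notch63 [ 11.6695 144.4141]
notch66 [ 11.7704 144.9785]
[[0.6374 0.1445 0.011 ]
 [0.6387 0.0338 0.011 ]
 [0.5269 0.0356 0.011 ]
 [0.5262 0.1412 0.011 ]] [0.58230557 0.08877645 0.011     ]
44.54720872044987 0.1551144912134306
-43.69029163905489 0.15556367908006827
```

The plate is at +11.8° (notch, board and stud agree) and the target is +0.4° (red block and base screws agree). That leaves 11.4° clockwise, with an observed contact offset of 2.9°.

```bash
python3 - <<'E'
from h import *
p,q=pose(-256,.026,.09,1); manip.move_pose(p,q)
p[2]=.043; manip.servo_line(p,q,vel=.1)
for th in (-261,-267,-272.3):
    p,q=pose(th,.0175,.043,1); manip.servo_line(p,q,vel=.03)
manip.sleep(.2)
p,q=pose(-272.3,.026,.043,1); manip.servo_line(p,q,vel=.06)
p[2]=.12; manip.servo_line(p,q,vel=.15)
p[1]+=.15; p[0]-=.12; p[2]=.2; manip.move_pose(p,q)
print(manip.current_clock())
im=grab('top','top5'); crop(im,247,207,36,36,8,'top5c')
im2=grab('scene','scene5'); crop(im2,303,225,38,28,8,'scene5c')
for k,v in measure(im).items(): print(k,np.round(v,4))
E
```

```text
19.475
pad [0.5836 0.0877 0.037 ]
stud [89.97   47.3626]
red [ 0.6924 78.6602]
green [-90.4407  42.6529]
notch54 [ 0.585  85.2344]
notch57 [  0.7151 115.7988]
notch60 [  3.9536 131.0254]
notch63 [  1.4695 143.4609]
notch66 [  0.436  158.9707]
```

View pics/top5c.png

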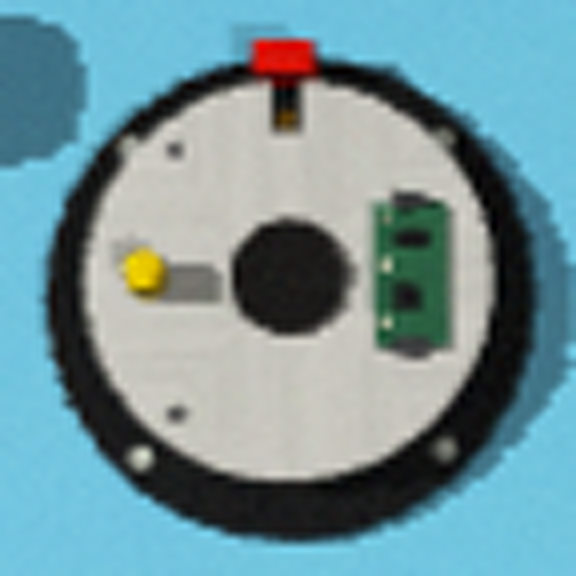

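View pics/scene5c.png

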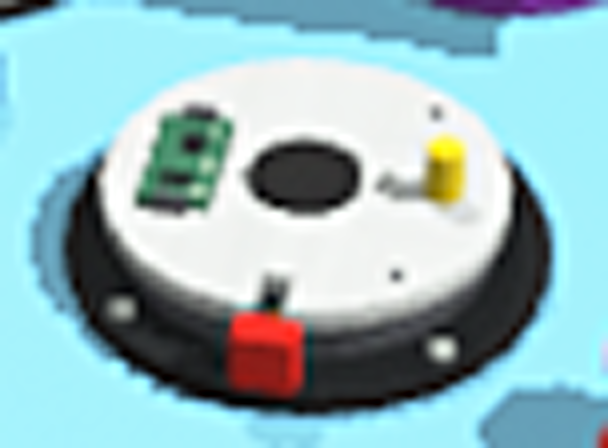

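The brass pin shows in the slot at crop (287,118), and every angle is within about 0.5° of target. The raw notch reading at 60 mm is biased by the brass colour. Next I'll press the middle of the plate.

```bash
python3 - <<'E'
from h import *
_,q=pose(-180,0,0,1); x,y=.5837,.0880
manip.move_pose([x,y,.08],q); manip.servo_line([x,y,.041],vel=.05)
manip.sleep(.2); f0=np.mean([manip.current_force()[2] for _ in range(5)]); print('f0',f0)
z=.039; out=[]
while z>.0245:
    manip.servo_line([x,y,z],vel=.02); f=manip.current_force(); t=manip.current_tool_pos()
    out.append((round(z*1e3,1),round(t[2]*1e3,2),f.round(1)))
    if f[2]-f0>22: break
    z-=.00075
for o in out: print(*o)
print(manip.current_clock())
E
```

```text
f0 0.2080155185336705
39.0 38.9 [-0.2 -0.4  0.1]
38.2 38.19 [ 0.6 -1.2 -0.2]
37.5 37.47 [ 0.1 -0.1  0.6]
36.8 36.98 [-1.6 -0.2  3.3]
36.0 36.28 [-1.6  0.2  4.9]
35.2 35.44 [-2.3 -0.   5.1]
34.5 34.64 [-2.2 -0.6  6.3]
33.7 33.88 [-1.9 -0.1  5.2]
33.0 33.09 [-2.4 -0.   4.3]
32.2 32.31 [-2.6 -0.4  5.2]
31.5 31.53 [-1.1  0.1  3.9]
30.7 30.78 [-1.6 -0.1  5.8]
30.0 30.02 [-2.5 -0.4  5.7]
29.2 29.25 [-1.   0.5  5.1]
28.5 28.5 [-1.2  0.3  5.4]
27.7 28.33 [-4.  -0.5  9.6]
27.0 28.3 [-5.3 -1.7 15.7]
26.2 28.21 [-7.1 -1.3 22.1]
25.5 28.18 [-10.   -0.7  27.3]
27.2
```

Contact came at about 37 mm. The travel was a steady 5 N with no catch at 2 mm, and it ended on a hard stop at 28.2 mm (28 expected). I'll retreat straight up and check.

```bash
python3 - <<'E'
from h import *
manip.servo_line([.5837,.0880,.12],vel=.08)
q=manip.current_tcp_rot(); manip.move_pose([.45,.25,.22],q); manip.sleep(.3)
print(manip.current_clock(),manip.current_force().round(1))
im=grab('top','top6'); crop(im,247,207,36,36,8,'top6c')
im2=grab('scene','scene6'); crop(im2,303,225,38,28,8,'scene6c')
for k,v in measure(im).items(): print(k,np.round(v,4))
for n,roi in (('jar/spool/tray',None),):
    a=cv2.imread('pics/top0.png').astype(int); b=im[:,:,::-1].astype(int)
    for nm,(u,v,w) in dict(spool=(196,177,14),jar=(299,177,12),tray=(308,221,20),brush=(450,230,30)).items():
        print(nm,np.abs(a-b)[v-w:v+w,u-w:u+w].mean().round(2))
s0=cv2.imread('pics/scene0.png')[:,:,::-1].copy()
for im_ in (s0,im2): print([b[1] for b in blobs(masks(im_,(314,225,30,30))['green'],40)])
E
```

```text
29.7583 [ 0.5 -0.3 -0.6]
pad [0.5822 0.0872 0.037 ]
stud [91.0411 47.5335]
red [ 1.2948 80.3464]
green [-90.348   41.9328]
notch54 [  0.7929 104.0078]
notch57 [ 0.349  89.8979]
notch60 [ 4.5446 90.2969]
notch63 [  1.179  136.2446]
notch66 [  0.4527 152.3945]
spool 2.21
jar 1.56
tray 9.06
brush 1.91
[array([314.03, 225.88])]
[array([287.89, 218.17])]
```

View pics/top6.png

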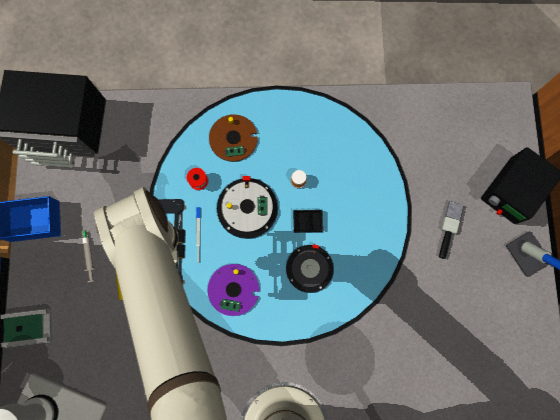

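View pics/scene6c.png

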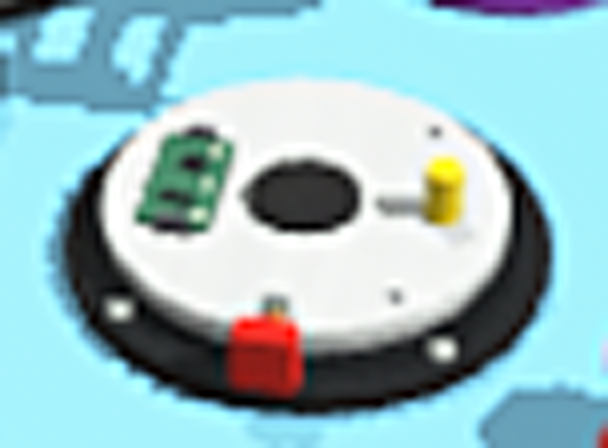

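The scene view shows the plate dropped evenly: rear rim crop y 60→78, pad 177→196, hole by the rim 274→296. That is about 2.4 px, against about 2.6 px expected for 9 mm. The pin is still in the notch at (275,305). The bystanders are where they were, the difference at the tray is only the arm's shadow, and the arm is clear of everything.

```bash
python3 -c "
from bench import manip
manip.hand_in(); print(manip.current_clock())"
```

```text
the job is handed in; nothing more can be done
the job is handed in; nothing more can be done
```

I turned the plate about 140° clockwise by pushing the side of the yellow stud with the shut fingertips. I then pressed the pad down until the plate was home and handed the job in at about 30 s. No verdict was reported.

**Last checks that agreed**
- **Notch over pin:** before pressing, the brass pin showed in the slot. The plate's angle, from stud, board and notch, was within about 0.5° of the red block's direction.
- **Seated:** the press ran smoothly at about 5 N with no catch after 2 mm. It met a hard stop with the fingertip at 28.2 mm, where 28 mm was expected.
- **Level and clear:** the scene picture shows the plate lowered evenly by about 2.4 px, against 2.6 px expected for 9 mm. The arm was clear of everything.
- **Bystanders:** none shows any movement in the last pictures. The driver was mostly hidden by the arm in the last top view. I checked it, the tweezers and the syringe only by eye.

**What disagreed or failed**
- The notch reading at 60 mm radius (about 4°) was thrown off by the brass pin's own colour. The readings at the other radii gave 0.35–1.5°.
- The two cameras differed by 3–5 mm in x.
- The touch of the stud could not be told from the force noise, so I followed the turning in the pictures.

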